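# Put the hole saws back on the storage rail

## Robot

A 6-joint arm with a two-finger parallel gripper is mounted at the origin on the work surface. World frame = base frame: x ahead of the robot, y to its left, z up, the work surface at z = 0. Lengths are in m, angles in rad, forces in N, time in s.
With the tool pointing down it reaches from about 0.375 to 0.975 m from the base axis. Payload 3.8 kg.
Tool frame: the origin (TCP) lies at the very end of the fingers, on their centre line; the grasp point (between the pads) lies 19 mm behind it; z points along the fingers, y is the line along which they close (so a half turn about z gives the same grasp; the last joint's range is limited). The gripper opens to 85 mm and grips with 20 to 120 N. Pads are 22 mm wide; open, the fingers measure 114 mm over their backs; the gripper's body (76 mm by 85 mm) begins 54 mm behind the grasp point. The pads swing forward as they close: fully open they stand 13 mm farther back than shut.
Start: joints at [-1.218, 0.264, 1.604, -0, 1.274, -0.037], TCP at [0.256, -0.624, 0.231] pointing down, gripper open.
Joint ranges: [-2.63, 2.63], [-0.94, 2.18], [0.31, 2.57], [-1.31, 4.45], [0, 2.66], [-2.55, 2.55]. Speed limits (rad/s): [2.57, 2.57, 3.14, 3.14, 3.14, 3.14].

## Interface

Orientations are given as a rotation vector (axis times angle).
In Python, from workcell import bot gives the robot as it stands.
- The arm moves only by the shell command python3 -m creep 'ROWS' [FORCE]. ROWS is JSON, a list of rows, each a list of 5 numbers: the shift along the tool's x, y, z in units of 0.05 m (1.0 is 0.05 m), then the turn about the tool's z in units of 0.1 rad (1.0 is 0.1 rad), then the opening, from 0 (shut) to 1 (fully open). In form: [[tx, ty, tz, spin, hand], ...]. A call has 1 to 20 rows; each row shifts and turns the commanded pose from where the row before left it, along the tool's axes as they then stand; what a row does not reach is not made up. A row lasts 1/8 s, in which the tool goes at most 62.5 mm and 10.7 degrees, less where a joint would pass 70% of its speed; a pose out of reach is approached as far as the arm can. A call with a number of a shift or a turn outside -1 to 1 is refused whole. A call with a gripper value outside its range is refused whole. The fingers move at their own pace and stop on an object; FORCE is the grip in N (left out, the last holds). Time passes only in rows, so rows that do not move let the fingers close. It gives the time, the measured TCP pose, the force, the opening and the grip force at its end, in the units of the state.
- bot.read_state(): the state, without advancing time (a new reading comes with each control period).
- bot.read_camera(name): name is "side" or "top" or "wrist"; returns a dict with "pixels" (480x640x3 uint8, red, green, blue), "vfov" (degrees; the focal length in pixels is half the picture's height over the tangent of half this angle, whatever the lens; pixels are square), "cx", "cy" (the principal point, pixels), "world_to_cam" (4x4, takes a point from world to camera coordinates). Camera axes: x right, y down, z forward; pixel columns grow to the right and rows downward; lengths in m; the calibration is good to about 2 mm. A picture is of the moment at which its call begins. There is no depth.
- bot.finish_job(): hands the job in; it is judged then, once.
Trained networks look in a picture, given as the dict that the camera call returned (one of the last four; its "shot" number tells which), for a name from the list of things; names that differ only in an ending like _2 or _b are one class to them, and where a whole thing is asked for, a point or a joint stands for the part that bears it (a point fixed in the world has none). Each returns a list of dicts, best first, with "score" (0 to 1); they miss things now and then, are a little off and sometimes report something else, mostly with a low value. They report only what shows in the picture. A call takes as long as a camera call. They do not tell look-alikes from the thing itself.
- bot.look_for(target, picture): "bbox" ([left, top, right, bottom] in pixels, round what is visible of it).
- bot.regions_of(target, picture): "mask" (480x640 bool, what is visible of it) and "bbox" ([left, top, right, bottom] in pixels, round what is visible of it).
The state is a dict: "time": time; "q": joint angles; "joint_vel": joint speeds; "joint_torque": joint torques, N m; "tool_pos": TCP position; "tcp_rot": TCP orientation; "wrist_force": force on the tool from outside, world axes, zero at the start; "torque": the same for the moment, N m; "width": opening from 0.0 (shut) to 1.0 (fully open); "grip_force": force on a finger pad.
Only numpy, scipy, OpenCV 4.12 (cv2) and the standard library are available. Lean on these libraries where they do the work, as an engineer would, in place of code of your own. Each camera call takes 0.05 s, during which the arm holds its last target. There are 200 camera calls.

## Task

The drilling is done: move the row of four hole saws from the plywood carrier to the grey storage rail, each mouth down over the spigot of its own colour, so that the row follows the order of the spigots on the rail and every rim sits flat on its base plate. Set the saws down without dropping them (their teeth chip), let go of them all, and leave the black saw on the rail and the oil bottle where they are.

Things in the scene. Friction and masses are not known exactly. Their poses are not given: they have to be found in the camera images.
- saw_yellow: yellow hole saw: loose steel cup, mouth down, 32 mm across, 26 inside, 44 high, flat closed top, toothed rim. Origin: centre of the rim (underside), z up. Starts over a 9 mm dowel, 20 high, one of four 80 mm apart on a fixed plywood block (rim 30 mm above the table). An arbor fixed 70 mm past the row's end rises 64 mm above the block.
- post_yellow: yellow spigot on the fixed grey rail: base plate 58 mm wide, 5 thick, with an upright stub 9 mm thick with tapered tip, 25 mm high from the base's underside. Origin: centre of that underside (25 mm above the table), z up. The yellow saw's rim rests on the base, 5 mm above the origin, with 8 mm play all round. Five spigots, 80 mm apart, in a straight row.
- saw_red: red hole saw: loose steel cup, mouth down, 38 mm across, 32 inside, 44 high, flat closed top, toothed rim. Origin: centre of the rim (underside), z up. Starts over a 9 mm dowel, 20 high, one of four 80 mm apart on a fixed plywood block (rim 30 mm above the table). An arbor fixed 70 mm past the row's end rises 64 mm above the block.
- post_red: red spigot on the fixed grey rail: base plate 58 mm wide, 5 thick, with an upright stub 15 mm thick with tapered tip, 25 mm high from the base's underside. Origin: centre of that underside (25 mm above the table), z up. The red saw's rim rests on the base, 5 mm above the origin, with 8 mm play all round. Five spigots, 80 mm apart, in a straight row.
- saw_blue: blue hole saw: loose steel cup, mouth down, 44 mm across, 38 inside, 44 high, flat closed top, toothed rim. Origin: centre of the rim (underside), z up. Starts over a 9 mm dowel, 20 high, one of four 80 mm apart on a fixed plywood block (rim 30 mm above the table). An arbor fixed 70 mm past the row's end rises 64 mm above the block.
- post_blue: blue spigot on the fixed grey rail: base plate 58 mm wide, 5 thick, with an upright stub 21 mm thick with tapered tip, 25 mm high from the base's underside. Origin: centre of that underside (25 mm above the table), z up. The blue saw's rim rests on the base, 5 mm above the origin, with 8 mm play all round. Five spigots, 80 mm apart, in a straight row.
- saw_green: green hole saw: loose steel cup, mouth down, 51 mm across, 45 inside, 44 high, flat closed top, toothed rim. Origin: centre of the rim (underside), z up. Starts over a 9 mm dowel, 20 high, one of four 80 mm apart on a fixed plywood block (rim 30 mm above the table). An arbor fixed 70 mm past the row's end rises 64 mm above the block.
- post_green: green spigot on the fixed grey rail: base plate 58 mm wide, 5 thick, with an upright stub 28 mm thick with tapered tip, 25 mm high from the base's underside. Origin: centre of that underside (25 mm above the table), z up. The green saw's rim rests on the base, 5 mm above the origin, with 8 mm play all round. Five spigots, 80 mm apart, in a straight row.
- saw_black: black hole saw, 60 mm outside diameter, 44 mm high, already in its place on the rail over the black spigot, at any place in the row. Loose. Origin: centre of its rim. It is to stay as it is.
- oil: white bottle of cutting oil with a red cap and a blue label, 60 mm wide, 165 mm tall, standing on the table to the left of the carrier and the rail. Loose. Origin: centre of its underside; z up.
Not all that is in view belongs to the job. Of the things that look like the saw_yellow, the middle-sized one is meant. There is more than one size of the oil; the job needs the larger.

How it is judged:
By the outcome, as a careful person would: the job done as asked, in the order asked, and still so for the second after the job is handed in, with the robot touching nothing.
It also fails if it takes over 96 s, if anything falls off the work surface, if the arm or the gripper's body presses on something with over 40 N, if the wrist force passes 120 N, or if a joint passes its speed limit or range.

## Working session

There is one attempt and no reset: what is moved stays moved. The work goes in short steps, Python scripts to look and compute and a shell command to move; the robot and the scene stay as the last step left them, time stands still between calls to the robot, and variables do not carry over. Pictures are saved under pics/ and viewed, at most 14 in all, crops included, and the job is handed in when it is done.

```bash
mkdir -p pics; cat > h.py <<'E'
import numpy as np,cv2
from workcell import bot
def ray(p,u,v):
    f=240/np.tan(np.radians(p["vfov"])/2);M=np.array(p["world_to_cam"])
    R,t=M[:3,:3],M[:3,3];return -R.T@t,R.T@np.array([(u-p["cx"])/f,(v-p["cy"])/f,1])
def at_z(p,u,v,z):
    o,d=ray(p,u,v);return o+d*(z-o[2])/d[2]
def proj(p,X):
    f=240/np.tan(np.radians(p["vfov"])/2);c=np.array(p["world_to_cam"])@np.append(X,1);return np.array([p["cx"]+f*c[0]/c[2],p["cy"]+f*c[1]/c[2]])
def save(p,n): cv2.imwrite(f"pics/{n}.png",p["pixels"][...,::-1])
E
python3 - <<'E'
from h import *
for c in("top","side"):
    p=bot.read_camera(c);save(p,c+"0");print(c,p["vfov"],ray(p,320,240),{k:p[k] for k in p if k not in("pixels","world_to_cam")})
    for n in "saw_yellow saw_red saw_blue saw_green saw_black post_yellow post_red post_blue post_green oil".split():
        for r in bot.look_for(n,p): print(n,round(r["score"],2),np.round(r["bbox"]).astype(int).tolist())
print(bot.read_state())
E
```

```text
top 49.71398668611883 (array([0.44698628, 0.09728829, 0.96097741]), array([ 0.06692051, -0.03593962, -0.9972753 ])) {'vfov': 49.71398668611883, 'cx': 314.5734345198746, 'cy': 232.3454721561635, 'shot': 1}
saw_yellow 0.83 [194, 250, 225, 274]
saw_yellow 0.71 [255, 254, 279, 273]
saw_yellow 0.45 [234, 313, 247, 326]
saw_yellow 0.33 [393, 237, 416, 264]
saw_red 0.78 [393, 238, 418, 263]
saw_blue 0.7 [300, 245, 327, 271]
saw_green 0.69 [343, 240, 379, 270]
saw_black 0.58 [448, 152, 488, 188]
post_yellow 0.93 [315, 151, 349, 182]
post_red 0.94 [360, 151, 388, 181]
post_blue 0.96 [402, 152, 437, 188]
post_green 0.96 [273, 146, 302, 181]
post_green 0.29 [343, 237, 377, 269]
oil 0.87 [74, 232, 139, 270]
oil 0.62 [148, 239, 187, 265]
side 55.009275521013514 (array([0.38072252, 0.74137539, 0.46719925]), array([ 0.16949964, -0.84064946, -0.51460928])) {'vfov': 55.009275521013514, 'cx': 325.00141650122504, 'cy': 245.1868738673419, 'shot': 2}
saw_yellow 0.79 [389, 312, 406, 337]
saw_yellow 0.68 [313, 307, 340, 353]
saw_yellow 0.59 [329, 254, 346, 289]
saw_red 0.91 [340, 195, 360, 209]
saw_red 0.5
[... 450 characters left out ...]
0.37 [255, 210, 284, 227]
{'time': 1.1, 'q': array([-1.21789300e+00,  2.63864894e-01,  1.60400105e+00,  2.98091196e-06,
        1.27370187e+00, -3.68778216e-02]), 'joint_vel': array([-0.0016097 ,  0.00109271,  0.00059891, -0.00034727,  0.00288689,
        0.00189837]), 'joint_torque': array([ 5.58340398e-04, -5.15077043e+01, -3.67735577e+01, -7.09331175e-05,
        8.33524718e-04, -9.64353205e-06]), 'tool_pos': array([ 0.25650165, -0.62435913,  0.23130283]), 'tcp_rot': array([3.08209538e+00, 6.08392249e-01, 1.05615106e-05]), 'wrist_force': array([ 0.64996105,  0.77521806, -0.05524068]), 'torque': array([-0.0407487 ,  0.02154912,  0.00080658]), 'grip_force': 0.0, 'width': 0.9970693676676435}
```

View pics/top0.png

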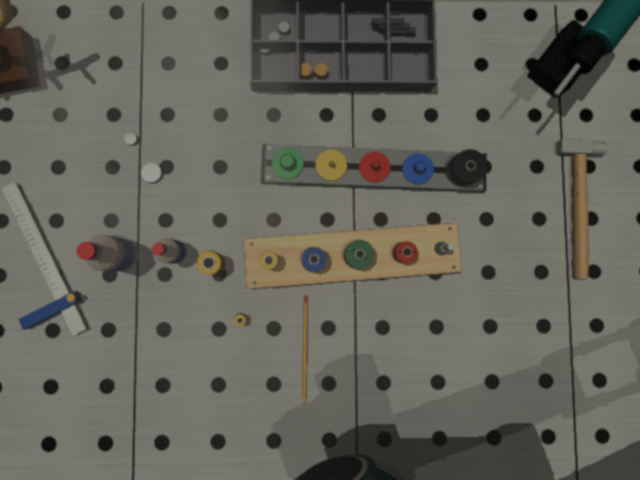

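View pics/side0.png

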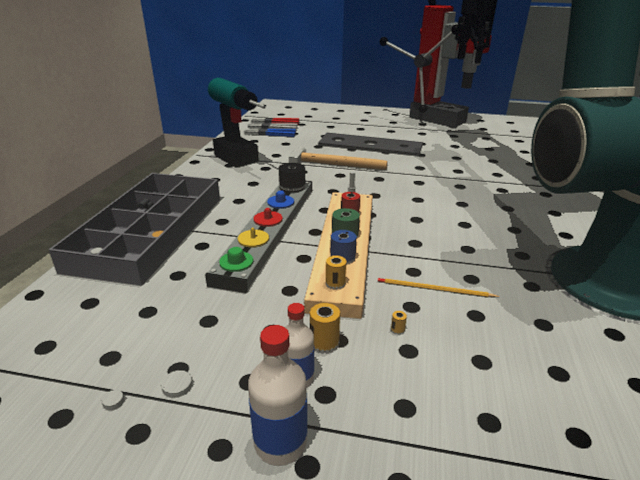

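Yellow look-alikes: large one on the table at (209,263), small one on the table at (240,320), and the one on the carrier at (269,261), which is middle-sized and is my choice. For oil, the larger bottle is at (105,250) and the smaller at (168,252). I'll leave both alone. The rail order from the left is green, yellow, red, blue, black; the carrier order is yellow, blue, green, red, arbor.

```bash
cat >> h.py <<'E'
from scipy.optimize import least_squares
D=dict(yellow=.032,red=.038,blue=.044,green=.051,black=.060)
a=np.linspace(0,2*np.pi,40)
def bb(p,x,y,d,z0,z1):
    P=np.array([proj(p,[x+d/2*np.cos(t),y+d/2*np.sin(t),z]) for t in a for z in(z0,z1)])
    return np.r_[P.min(0),P.max(0)]
def fit(obs,d,z0,z1,g):  # obs: list of (picture,bbox)
    f=lambda v:np.concatenate([bb(p,*v,d,z0,z1)-b for p,b in obs])
    r=least_squares(f,g,x_scale=.01,diff_step=1e-3,loss='soft_l1');return r.x,np.abs(r.fun).mean()
def find(p,n,near):  # detection nearest predicted pixel
    L=[r for r in bot.look_for(n,p) if r["score"]>.3]
    if not L:return None
    c=[np.linalg.norm((np.array(r["bbox"])[:2]+np.array(r["bbox"])[2:])/2-near) for r in L]
    i=int(np.argmin(c));return np.array(L[i]["bbox"],float) if c[i]<25 else None
E
python3 - <<'E'
from h import *
from scipy.spatial.transform import Rotation as Ro
T=bot.read_camera("top");S=bot.read_camera("side")
near=dict(saw_yellow=(269,261),saw_blue=(314,258),saw_green=(360,254),saw_red=(406,251),saw_black=(468,170),post_green=(288,163),post_yellow=(332,166),post_red=(375,166),post_blue=(420,170))
for n,uv in near.items():
    k,c=n.split("_");d,z0,z1=(D[c],.03,.074) if k=="saw" else (.058,.025,.03)
    g=at_z(T,*uv,z1)[:2];o=[]
    for p,q in((T,uv),(S,proj(S,[*g,(z0+z1)/2]))):
        b=find(p,n,q)
        if b is not None:o.append((p,b))
    print(n,len(o),[np.round(fit([e],d,z0,z1,g)[0],4).tolist() for e in o],np.round(fit(o,d,z0,z1,g)[0],4))
print(Ro.from_rotvec(bot.read_state()["tcp_rot"]).as_matrix().round(3))
cv2.imwrite("pics/y.png",cv2.resize(T["pixels"][200:340,180:480,::-1],None,fx=2.6,fy=2.6,interpolation=2))
E
```

```text
saw_yellow 2 [[0.4665, 0.1545], [0.4711, 0.1543]] [0.4691 0.1546]
saw_blue 1 [[0.4719, 0.0746]] [0.4719 0.0746]
saw_green 2 [[0.4822, -0.0037], [0.4855, -0.0161]] [ 0.4834 -0.0066]
saw_red 2 [[0.4859, -0.0807], [0.4889, -0.1068]] [ 0.4855 -0.0812]
saw_black 2 [[0.6329, -0.1998], [0.64, -0.1986]] [ 0.6365 -0.1995]
post_green 2 [[0.6495, 0.1207], [0.6466, 0.1215]] [0.6488 0.1205]
post_yellow 2 [[0.641, 0.0415], [0.6466, 0.0401]] [0.6427 0.0411]
post_red 2 [[0.6424, -0.0345], [0.6412, -0.0376]] [ 0.641  -0.0347]
post_blue 1 [[0.6435, -0.1262]] [ 0.6435 -0.1262]
[[ 0.925  0.38   0.   ]
 [ 0.38  -0.925  0.   ]
 [ 0.    -0.    -1.   ]]
```

View pics/y.png

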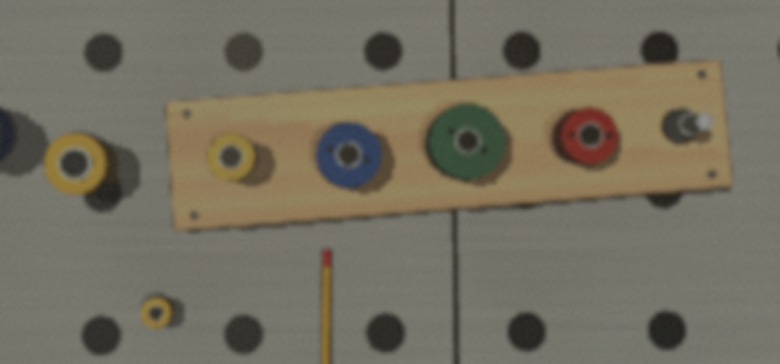

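The crop confirms it: the middle-sized yellow saw is on the carrier at crop (231,156), the bigger one is at (75,163) and the smaller at (155,312). First I turn so the fingers close across the row, then move over the carrier and look with the wrist camera.

```bash
python3 -m creep '[[0,0,0,-1,1],[0,0,0,-1,1],[0,0,0,-1,1],[0,0,0,-1,1],[0,0,0,-1,1],[0,0,0,-1,1],[0,0,0,-1,1],[0,0,0,-1,1],[0,0,0,-1,1],[0,0,0,-1,1],[0,0,0,-1,1],[0,0,0,-1,1],[0,0,0,-0.6,1]]' | tail -c 600; python3 -m creep '[[0.9,0.375,0,0,1],[0.9,0.375,0,0,1],[0.9,0.375,0,0,1],[0.9,0.375,0,0,1],[0.9,0.375,0,0,1],[0.9,0.375,0,0,1],[0.9,0.375,0,0,1],[0.9,0.375,0,0,1],[0.9,0.375,0,0,1],[0.9,0.375,0,0,1],[0.9,0.375,0,0,1],[0.9,0.375,0,0,1],[0.9,0.375,0,0,1],[0.9,0.375,0,0,1],[0,0,0,0,1],[0,0,0,0,1]]' | tail -c 600
cat >> h.py <<'E'
from scipy.spatial.transform import Rotation as Ro
def delta(x,y,z=None):  # units along the tool axes to TCP target
    s=bot.read_state();R=Ro.from_rotvec(s["tcp_rot"]).as_matrix();t=s["tool_pos"]
    print("pos",t.round(4),"xang",round(np.degrees(np.arctan2(R[1,0],R[0,0])),2),"go",((R.T@(np.array([x,y,t[2] if z is None else z])-t))/.05).round(2))
E
python3 - <<'E'
from h import *
p=bot.read_camera("wrist");save(p,"w1");print(ray(p,320,240))
for n,uv in dict(saw_yellow=(.469,.1546),saw_blue=(.472,.0746),saw_green=(.483,-.0037),saw_red=(.486,-.081)).items():
    c=n[4:];L=bot.look_for(n,p);print(n,proj(p,[*uv,.06]).round())
    for r in L[:3]: print(round(r["score"],2),np.round(r["bbox"]),fit([(p,np.array(r["bbox"]))],D[c],.03,.074,uv))
delta(.469,.1546)
E
```

```text
time: 3.72
tool_pos: [0.2565, -0.6243, 0.2312]
tcp_rot: [-2.129, -2.31, -0.0]
wrist_force: [0.1, 0.7, 0.8]
width: 1.002
grip_force: 0.0
time: 5.72
tool_pos: [0.4683, 0.0242, 0.2313]
tcp_rot: [2.131, 2.308, -0.001]
wrist_force: [0.6, -1.0, 0.6]
width: 0.998
grip_force: 0.0
(array([0.46235247, 0.09421532, 0.37380608]), array([ 0.02467137, -0.26533537, -0.96397579]))
saw_yellow [334.  51.]
0.7 [320.  26. 362.  84.] (array([0.47347062, 0.152433  ]), np.float64(0.8537081466037719))
saw_blue [329. 161.]
0.85 [302. 131. 360. 185.] (array([0.47320305, 0.07703135]), np.float64(1.2962988677981286))
saw_green [333. 254.]
0.63 [299. 215. 365. 290.] (array([ 0.48124483, -0.00332754]), np.float64(2.251186076227853))
0.6 [462. 262. 522. 319.] (array([ 0.62373268, -0.03252516]), np.float64(7.453040918485456))
saw_red [329. 334.]
0.86 [306. 305. 349. 364.] (array([ 0.48456828, -0.08501874]), np.float64(0.14156046780414044))
pos [0.4683 0.0233 0.2313] xang 94.42 go [ 2.62  0.22 -0.  ]
```

View pics/w1.png

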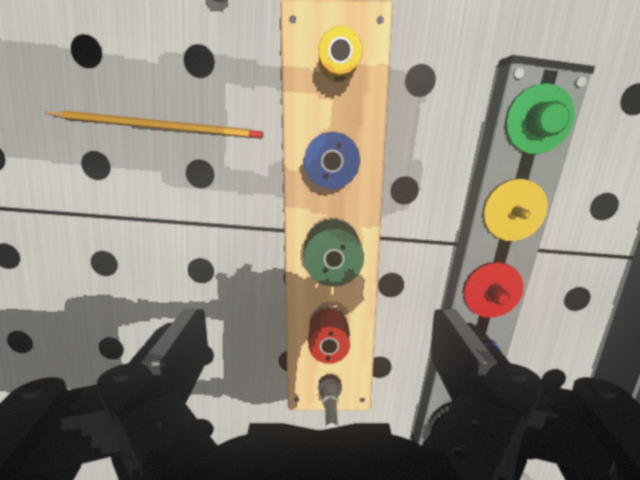

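The wrist view shows the saw top rings at yellow (340,49), blue (332,161), green (334,258) and red (329,346), with the base discs on the rail at the right. I'll refine with those pixels.

```bash
python3 - <<'E'
from h import *
p=bot.read_camera("wrist")
for n,u in dict(yellow=(340,49),blue=(332,161),green=(334,258),red=(329,346)).items(): print(n,at_z(p,*u,.074).round(4))
for n,g in dict(post_green=(.648,.12),post_yellow=(.643,.041),post_red=(.641,-.036)).items():
    for r in bot.look_for(n,p)[:2]: print(n,round(r["score"],2),np.round(r["bbox"]))
    m=find(p,n,proj(p,[*g,.03])); print(fit([(p,m)],.058,.025,.03,g))
delta(.4715,.1535)
E
```

```text
yellow [0.4733 0.1529 0.074 ]
blue [0.4744 0.0746 0.074 ]
green [ 0.4829 -0.0037  0.074 ]
red [ 0.4857 -0.0862  0.074 ]
post_green 0.92 [504.  81. 574. 154.]
post_green 0.39 [484. 176. 548. 243.]
(array([0.65155521, 0.1211113 ]), np.float64(0.574500008984419))
post_yellow 0.95 [483. 178. 549. 241.]
(array([0.64939547, 0.04069622]), np.float64(0.12413799383269009))
post_red 0.72 [463. 262. 524. 316.]
post_red 0.21 [503.  82. 575. 152.]
(array([ 0.6448441 , -0.03894214]), np.float64(0.5935910094279109))
pos [0.4684 0.0242 0.2313] xang 94.5 go [ 2.57  0.26 -0.  ]
```

```bash
python3 -m creep '[[0.64,0.07,0,0,1],[0.64,0.07,0,0,1],[0.64,0.07,0,0,1],[0.64,0.07,0,0,1],[0,0,0.7,0,1],[0,0,0.7,0,1],[0,0,0.7,0,1],[0,0,0.7,0,1],[0,0,0.5,0,1],[0,0,0.3,0,1],[0,0,0.16,0,1],[0,0,0,0,1],[0,0,0,0,1]]' 40
python3 - <<'E'
from h import *
delta(.4725,.153,.043)
p=bot.read_camera("wrist");save(p,"w2")
for r in bot.look_for("saw_yellow",p):print(r, fit([(p,np.array(r["bbox"]))],.032,.03,.074,(.4725,.153)))
E
```

```text
time: 7.95
tool_pos: [0.4733, 0.1534, 0.0443]
tcp_rot: [2.131, 2.307, 0.003]
wrist_force: [-0.1, 1.2, 0.3]
width: 0.997
grip_force: 0.0
pos [0.4733 0.1534 0.0443] xang 94.53 go [-0.01 -0.02  0.03]
{'bbox': [45.3, 126.8, 126.1, 179.8], 'score': 0.66} (array([0.40419555, 0.20469195]), np.float64(32.61918481024918))
{'bbox': [271.4, 265.5, 362.3, 392.0], 'score': 0.63} (array([0.47235039, 0.15300119]), np.float64(1.3975284171866917))
{'bbox': [262.7, 0.0, 401.7, 105.3], 'score': 0.55} (array([0.47007616, 0.24137544]), np.float64(11.660173141171274))
```

View pics/w2.png

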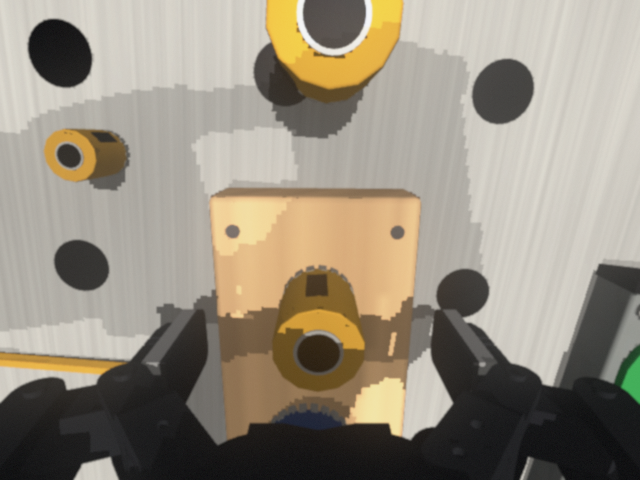

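The yellow saw (319,330) sits centred between the pads. I'll grip it.

```bash
python3 -m creep '[[0,0,0,0,0],[0,0,0,0,0],[0,0,0,0,0],[0,0,0,0,0],[0,0,0,0,0],[0,0,0,0,0],[0,0,0,0,0],[0,0,0,0,0]]' 40
python3 -m creep '[[0,0,-0.1,0,0],[0,0,-0.4,0,0],[0,0,-0.5,0,0],[0,0,-0.5,0,0],[0,0,-0.3,0,0],[0,0,-0.2,0,0],[0,0,0,0,0]]'
python3 - <<'E'
from h import *
delta(.647,.041)
E
```

```text
time: 9.05
tool_pos: [0.4725, 0.1531, 0.0436]
tcp_rot: [2.132, 2.307, 0.0]
wrist_force: [-1.8, 0.0, 5.4]
width: 0.368
grip_force: 39.8
time: 9.93
tool_pos: [0.4726, 0.1532, 0.1436]
tcp_rot: [2.132, 2.307, 0.001]
wrist_force: [0.2, -0.0, -1.1]
width: 0.368
grip_force: 39.7
pos [0.4726 0.1532 0.1436] xang 94.52 go [-2.51  3.3   0.  ]
```

```bash
python3 -m creep '[[-0.3,0.4,0,0,0],[-0.45,0.6,0,0,0],[-0.5,0.65,0,0,0],[-0.5,0.65,0,0,0],[-0.46,0.6,0,0,0],[-0.3,0.4,0,0,0],[0,0,0.3,0,0],[0,0,0.3,0,0],[0,0,0,0,0],[0,0,0,0,0]]'
cat >> h.py <<'E'
def chk(posts,img=None):
    p=bot.read_camera("wrist")
    if img:save(p,img)
    for n,g in posts.items():
        m=find(p,n,proj(p,[*g,.03]))
        if m is not None: print(n,m.round(),fit([(p,m)],.058,.025,.03,g))
    return p
E
python3 - <<'E'
from h import *
chk(dict(post_green=(.65,.12),post_yellow=(.647,.041),post_red=(.644,-.038)),"w3")
delta(.647,.041,.0436)
E
```

```text
time: 11.18
tool_pos: [0.6459, 0.0415, 0.1128]
tcp_rot: [-2.131, -2.308, 0.001]
wrist_force: [0.0, -0.1, -0.1]
width: 0.365
grip_force: 39.8
post_green [288.  60. 393. 171.] (array([0.65146891, 0.12189521]), np.float64(0.8425944800153431))
post_red [274. 370. 332. 399.] (array([ 0.64234889, -0.07434202]), np.float64(16.944914973720742))
pos [0.6471 0.0414 0.1142] xang 94.56 go [-0.01 -0.    1.41]
```

View pics/w3.png

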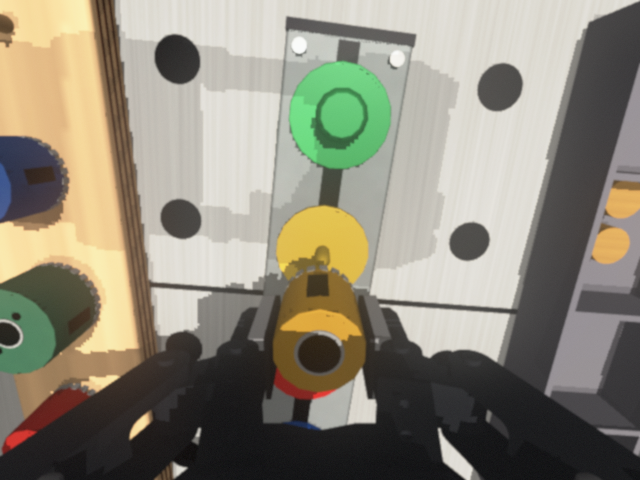

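The saw is held at (320,340), and the yellow disc is below and ahead of it at about (323,250), as expected from the perspective.

```bash
python3 - <<'E'
from h import *
p=bot.read_camera("wrist")
print(bb(p,.647,.041,.058,.03,.03).round(), bb(p,.648,.043,.058,.03,.03).round(), at_z(p,322,252,.049), bb(p,.6471,.0414,.032,.1005,.1445).round())
E
```

```text
[272. 206. 365. 295.] [274. 203. 367. 292.] [0.6483723 0.0471804 0.049    ] [272. 264. 367. 393.]
```

```bash
python3 -m creep '[[0,0.05,0.2,0,0],[0,0,0.35,0,0],[0,0,0.35,0,0],[0,0,0.25,0,0],[0,0,0.13,0,0],[0,0,0.05,0,0],[0,0,0.03,0,0],[0,0,0,0,0]]'; python3 -m creep '[[0,0,0.02,0,0],[0,0,0,0,0]]';python3 -m creep '[[0,0,0.02,0,0],[0,0,0,0,0]]'
```

```text
time: 12.42
tool_pos: [0.6496, 0.0412, 0.0458]
tcp_rot: [2.132, 2.307, 0.001]
wrist_force: [0.3, 0.3, -0.4]
width: 0.366
grip_force: 39.8
time: 12.68
tool_pos: [0.6493, 0.0412, 0.0445]
tcp_rot: [2.132, 2.307, 0.001]
wrist_force: [0.1, 0.3, -0.6]
width: 0.369
grip_force: 39.8
time: 12.92
tool_pos: [0.6494, 0.0412, 0.0437]
tcp_rot: [2.132, 2.307, 0.0]
wrist_force: [-1.6, -0.5, 1.5]
width: 0.369
grip_force: 40.0
```

```bash
python3 -m creep '[[0,0,0.01,0,0],[0,0,0,0,0.5],[0,0,0,0,1],[0,0,0,0,1],[0,0,0,0,1],[0,0,0,0,1],[0,0,-0.3,0,1],[0,0,-0.5,0,1],[0,0,-0.6,0,1],[0,0,-0.6,0,1],[0,0,0,0,1],[0,0,0,0,1]]'
python3 - <<'E'
from h import *
p=bot.read_camera("wrist");save(p,"w4")
for r in bot.look_for("saw_yellow",p):print(r, fit([(p,np.array(r["bbox"]))],.032,.03,.074,(.6495,.041)))
delta(.474,.075)
E
```

```text
time: 14.42
tool_pos: [0.649, 0.0412, 0.1429]
tcp_rot: [2.132, 2.307, 0.0]
wrist_force: [-0.4, -0.4, 0.6]
width: 0.999
grip_force: 0.0
{'bbox': [293.1, 219.6, 343.4, 286.0], 'score': 0.71} (array([0.6485836 , 0.03995539]), np.float64(1.447585867771842))
{'bbox': [259.7, 394.2, 330.6, 430.9], 'score': 0.38} (array([ 0.63514451, -0.06799076]), np.float64(15.639650619244804))
pos [0.6481 0.0412 0.1413] xang 94.52 go [ 0.95 -3.42  0.01]
```

View pics/w4.png

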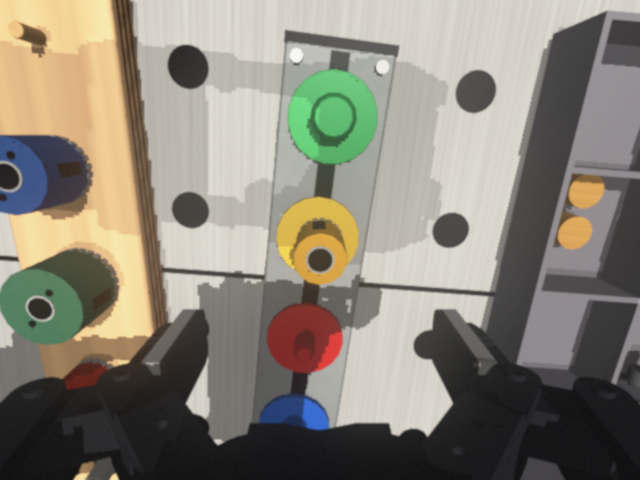

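Yellow is on its spigot, upright (320,260). Next is blue.

```bash
python3 -m creep '[[0.1,-0.4,0,0,1],[0.15,-0.6,0,0,1],[0.2,-0.7,0,0,1],[0.2,-0.7,0,0,1],[0.2,-0.62,0,0,1],[0.1,-0.4,0,0,1],[0,0,0.4,0,1],[0,0,0.5,0,1],[0,0,0,0,1],[0,0,0,0,1]]' 40
python3 - <<'E'
from h import *
p=bot.read_camera("wrist")
for r in bot.look_for("saw_blue",p):print(r, fit([(p,np.array(r["bbox"]))],.044,.03,.074,(.474,.075)))
delta(.474,.075,.0436)
E
```

```text
time: 15.78
tool_pos: [0.4749, 0.075, 0.0977]
tcp_rot: [-2.132, -2.307, 0.001]
wrist_force: [0.7, 0.8, -0.5]
width: 1.0
grip_force: 0.0
{'bbox': [268.9, 224.3, 362.7, 326.2], 'score': 0.89} (array([0.47310854, 0.07663394]), np.float64(1.589795989637544))
{'bbox': [542.7, 286.4, 640.0, 375.3], 'score': 0.47} (array([0.61535266, 0.04946018]), np.float64(14.423285998209664))
pos [0.4758 0.0751 0.0986] xang 94.52 go [ 0.   -0.04  1.1 ]
```

```bash
python3 -m creep '[[0.03,-0.03,0.4,0,1],[0,0,0.4,0,1],[0,0,0.2,0,1],[0,0,0.07,0,1],[0,0,0,0,1],[0,0,0,0,0],[0,0,0,0,0],[0,0,0,0,0],[0,0,0,0,0],[0,0,0,0,0],[0,0,0,0,0],[0,0,0,0,0]]' 40
python3 -m creep '[[0,0,-0.1,0,0],[0,0,-0.4,0,0],[0,0,-0.5,0,0],[0,0,-0.5,0,0],[0,0,-0.3,0,0],[0,0,-0.2,0,0],[0,0,0,0,0]]'
python3 - <<'E'
from h import *
delta(.643,-.11)
E
```

```text
time: 17.38
tool_pos: [0.474, 0.0765, 0.0451]
tcp_rot: [2.131, 2.307, 0.001]
wrist_force: [-0.2, -0.7, 7.3]
width: 0.502
grip_force: 40.8
time: 18.25
tool_pos: [0.4736, 0.0765, 0.1446]
tcp_rot: [2.132, 2.307, 0.001]
wrist_force: [0.5, 0.2, -1.5]
width: 0.506
grip_force: 40.9
pos [0.4736 0.0765 0.1446] xang 94.53 go [-3.98  3.08  0.  ]
```

```bash
python3 -m creep '[[-0.3,0.2,0,0,0],[-0.5,0.4,0,0,0],[-0.65,0.5,0,0,0],[-0.65,0.5,0,0,0],[-0.65,0.5,0,0,0],[-0.65,0.45,0,0,0],[-0.45,0.3,0,0,0],[-0.3,0.2,0,0,0],[0,0,0.3,0,0],[0,0,0.3,0,0],[0,0,0,0,0],[0,0,0,0,0]]'
python3 - <<'E'
from h import *
p=chk(dict(post_blue=(.642,-.119),post_red=(.644,-.038)),"w5")
s=bot.read_state()["tool_pos"]; print(bb(p,.642,-.119,.058,.03,.03).round())
delta(.642,-.119,.0446)
E
```

```text
time: 19.75
tool_pos: [0.6412, -0.1176, 0.114]
tcp_rot: [-2.13, -2.308, 0.0]
wrist_force: [0.1, 0.1, -1.4]
width: 0.508
grip_force: 40.9
post_blue [271. 205. 364. 274.] (array([ 0.64008585, -0.11698811]), np.float64(5.425249435758261))
post_red [282.  63. 386. 169.] (array([ 0.64306194, -0.03790279]), np.float64(0.8790871241760279))
[274. 208. 367. 297.]
pos [ 0.6422 -0.1181  0.1152] xang 94.56 go [-0.02 -0.01  1.41]
```

View pics/w5.png

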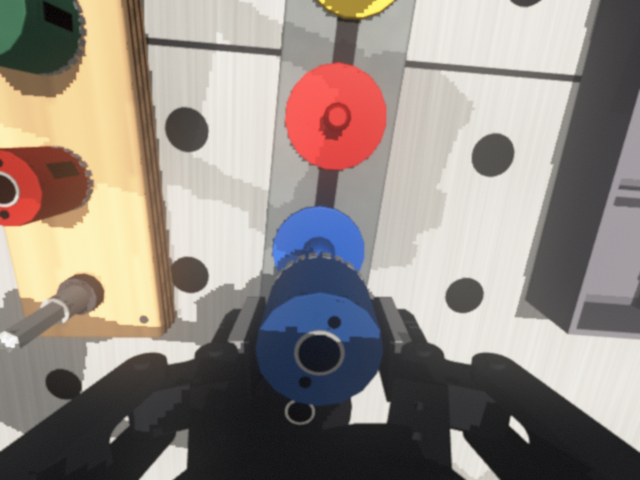

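The blue saw (320,345) is held over its disc (318,245). A small shift of 0.02, −0.03, then down.

```bash
python3 -m creep '[[0.02,-0.03,0.2,0,0],[0,0,0.35,0,0],[0,0,0.35,0,0],[0,0,0.25,0,0],[0,0,0.13,0,0],[0,0,0.05,0,0],[0,0,0.03,0,0],[0,0,0,0,0]]'; python3 -m creep '[[0,0,0.02,0,0],[0,0,0,0,0]]';python3 -m creep '[[0,0,0.02,0,0],[0,0,0,0,0]]'
```

```text
time: 20.9
tool_pos: [0.6406, -0.1176, 0.0468]
tcp_rot: [2.131, 2.307, 0.001]
wrist_force: [-0.1, -0.3, -1.1]
width: 0.504
grip_force: 40.9
time: 21.15
tool_pos: [0.6403, -0.1175, 0.0455]
tcp_rot: [2.132, 2.307, 0.0]
wrist_force: [-0.5, 1.1, -1.2]
width: 0.506
grip_force: 40.9
time: 21.4
tool_pos: [0.6404, -0.1176, 0.0451]
tcp_rot: [2.132, 2.307, 0.0]
wrist_force: [-2.2, 0.9, 3.9]
width: 0.503
grip_force: 41.4
```

```bash
python3 -m creep '[[0,0,0.01,0,0],[0,0,0,0,0.65],[0,0,0,0,1],[0,0,0,0,1],[0,0,0,0,1],[0,0,-0.3,0,1],[0,0,-0.5,0,1],[0,0,-0.6,0,1],[0,0,-0.6,0,1],[0,0,0,0,1],[0,0,0,0,1]]'
python3 - <<'E'
from h import *
p=bot.read_camera("wrist")
for n in("saw_blue","saw_black"):
  for r in bot.look_for(n,p):print(r, fit([(p,np.array(r["bbox"]))],D[n[4:]],.03,.074,(.6405,-.118)))
delta(.4825,-.0035)
E
```

```text
time: 22.78
tool_pos: [0.64, -0.1175, 0.1439]
tcp_rot: [2.132, 2.307, 0.0]
wrist_force: [-0.1, 0.2, -0.8]
width: 1.002
grip_force: 0.0
{'bbox': [287.8, 71.0, 378.1, 166.7], 'score': 0.6} (array([ 0.64108752, -0.038291  ]), np.float64(3.838671629452982))
{'bbox': [279.9, 210.6, 356.2, 295.0], 'score': 0.59} (array([ 0.63947595, -0.11878743]), np.float64(0.6786748240112601))
{'bbox': [258.5, 308.4, 351.8, 418.1], 'score': 0.8} (array([ 0.63750588, -0.20057382]), np.float64(0.3827411879480138))
pos [ 0.6391 -0.1173  0.1422] xang 94.52 go [ 2.51 -2.94  0.01]
```

Blue is seated (fit error 0.7 px). Next is green.

```bash
python3 -m creep '[[0.3,-0.35,0,0,1],[0.5,-0.6,0,0,1],[0.5,-0.6,0,0,1],[0.5,-0.6,0,0,1],[0.4,-0.47,0,0,1],[0.3,-0.35,0,0,1],[0,0,0.4,0,1],[0,0,0.5,0,1],[0,0,0,0,1],[0,0,0,0,1]]' 40
python3 - <<'E'
from h import *
p=bot.read_camera("wrist")
for r in bot.look_for("saw_green",p):print(r, fit([(p,np.array(r["bbox"]))],.051,.03,.074,(.4825,-.0037)))
delta(.4825,-.0035,.0436)
E
```

```text
time: 24.18
tool_pos: [0.4827, -0.0046, 0.0992]
tcp_rot: [2.132, 2.307, 0.0]
wrist_force: [0.6, -0.1, 0.6]
width: 1.0
grip_force: 0.0
{'bbox': [263.9, 213.2, 370.7, 334.2], 'score': 0.69} (array([ 0.48162857, -0.00318623]), np.float64(0.5556137920885149))
pos [ 0.4833 -0.0047  0.0999] xang 94.52 go [ 0.03 -0.02  1.13]
```

```bash
python3 -m creep '[[0.03,-0.02,0.4,0,1],[0,0,0.4,0,1],[0,0,0.2,0,1],[0,0,0.08,0,1],[0,0,0,0,1],[0,0,0,0,0],[0,0,0,0,0],[0,0,0,0,0],[0,0,0,0,0],[0,0,0,0,0],[0,0,0,0,0],[0,0,0,0,0]]' 40
python3 -m creep '[[0,0,-0.1,0,0],[0,0,-0.4,0,0],[0,0,-0.5,0,0],[0,0,-0.5,0,0],[0,0,-0.3,0,0],[0,0,-0.2,0,0],[0,0,0,0,0]]'
python3 - <<'E'
from h import *
delta(.651,.1215)
E
```

```text
time: 25.78
tool_pos: [0.4819, -0.0032, 0.0457]
tcp_rot: [2.131, 2.307, 0.001]
wrist_force: [-0.8, 0.6, 5.6]
width: 0.576
grip_force: 41.0
time: 26.65
tool_pos: [0.4814, -0.0032, 0.1451]
tcp_rot: [2.132, 2.307, 0.001]
wrist_force: [0.3, -0.6, -1.8]
width: 0.576
grip_force: 41.8
pos [ 0.4814 -0.0032  0.1451] xang 94.53 go [2.22 3.58 0.  ]
```

```bash
python3 -m creep '[[0.25,0.4,0,0,0],[0.35,0.6,0,0,0],[0.4,0.65,0,0,0],[0.4,0.65,0,0,0],[0.35,0.55,0,0,0],[0.27,0.43,0,0,0],[0.2,0.3,0,0,0],[0,0,0.3,0,0],[0,0,0.3,0,0],[0,0,0,0,0],[0,0,0,0,0]]'
python3 - <<'E'
from h import *
p=chk(dict(post_green=(.651,.1215)),"w6")
print(bb(p,.651,.1215,.058,.03,.03).round())
delta(.651,.1215,.0446)
E
```

```text
time: 28.02
tool_pos: [0.6502, 0.1211, 0.1144]
tcp_rot: [-2.132, -2.306, 0.001]
wrist_force: [-0.1, -0.5, -1.9]
width: 0.577
grip_force: 41.9
post_green [276. 203. 368. 261.] (array([0.6515639 , 0.12324197]), np.float64(8.191745067567908))
[274. 205. 367. 294.]
pos [0.6511 0.1213 0.1155] xang 94.51 go [ 0.   -0.    1.42]
```

View pics/w6.png

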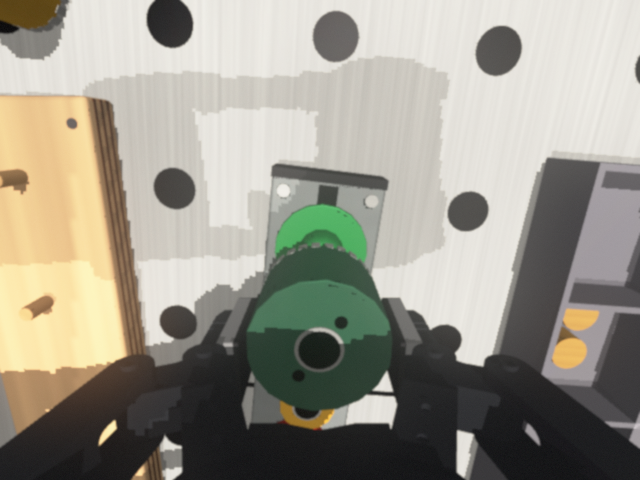

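The green saw (320,340) is held over the green disc (321,245), within about 1.5 mm. A tiny shift, then down.

```bash
python3 -m creep '[[0.02,0.02,0.2,0,0],[0,0,0.35,0,0],[0,0,0.35,0,0],[0,0,0.25,0,0],[0,0,0.13,0,0],[0,0,0.05,0,0],[0,0,0.03,0,0],[0,0,0,0,0]]'; python3 -m creep '[[0,0,0.02,0,0],[0,0,0,0,0]]';python3 -m creep '[[0,0,0.02,0,0],[0,0,0,0,0]]'
```

```text
time: 29.12
tool_pos: [0.6522, 0.1227, 0.0473]
tcp_rot: [2.132, 2.307, 0.001]
wrist_force: [-0.0, 0.4, -1.0]
width: 0.58
grip_force: 41.9
time: 29.38
tool_pos: [0.6519, 0.1227, 0.046]
tcp_rot: [2.132, 2.307, 0.0]
wrist_force: [0.2, -0.2, -1.8]
width: 0.581
grip_force: 41.9
time: 29.62
tool_pos: [0.652, 0.1227, 0.0458]
tcp_rot: [2.132, 2.307, 0.001]
wrist_force: [-3.5, -0.0, 4.8]
width: 0.577
grip_force: 42.4
```

```bash
python3 -m creep '[[0,0,0,0,0.7],[0,0,0,0,1],[0,0,0,0,1],[0,0,0,0,1],[0,0,-0.3,0,1],[0,0,-0.5,0,1],[0,0,-0.6,0,1],[0,0,-0.6,0,1],[0,0,0,0,1],[0,0,0,0,1]]'
python3 - <<'E'
from h import *
p=bot.read_camera("wrist")
for r in bot.look_for("saw_green",p):print(r, fit([(p,np.array(r["bbox"]))],.051,.03,.074,(.652,.122)))
delta(.485,-.0855)
E
```

```text
time: 30.88
tool_pos: [0.6516, 0.1227, 0.1449]
tcp_rot: [2.132, 2.307, 0.0]
wrist_force: [0.4, 1.2, -0.1]
width: 0.996
grip_force: 0.0
{'bbox': [275.9, 203.1, 362.2, 302.5], 'score': 0.93} (array([0.65167319, 0.12097113]), np.float64(1.0320693477294896))
pos [0.6507 0.1225 0.1433] xang 94.53 go [-3.89 -3.63  0.01]
```

```bash
python3 -m creep '[[-0.3,-0.28,0,0,1],[-0.5,-0.5,0,0,1],[-0.6,-0.55,0,0,1],[-0.6,-0.55,0,0,1],[-0.6,-0.55,0,0,1],[-0.55,-0.5,0,0,1],[-0.44,-0.4,0,0,1],[-0.3,-0.3,0,0,1],[0,0,0.4,0,1],[0,0,0.5,0,1],[0,0,0,0,1],[0,0,0,0,1]]' 40
python3 - <<'E'
from h import *
p=bot.read_camera("wrist")
for r in bot.look_for("saw_red",p):print(r, fit([(p,np.array(r["bbox"]))],.038,.03,.074,(.485,-.0855)))
delta(.485,-.0855,.0446)
E
```

```text
time: 32.48
tool_pos: [0.4863, -0.0857, 0.1002]
tcp_rot: [2.132, 2.307, 0.0]
wrist_force: [0.0, -0.0, 0.6]
width: 1.002
grip_force: 0.0
{'bbox': [279.6, 228.7, 357.3, 320.7], 'score': 0.67} (array([ 0.48586307, -0.08520902]), np.float64(1.462398842795892))
pos [ 0.4871 -0.0857  0.1009] xang 94.54 go [ 0.01 -0.04  1.13]
```

```bash
python3 -m creep '[[0.01,-0.02,0.4,0,1],[0,0,0.4,0,1],[0,0,0.2,0,1],[0,0,0.1,0,1],[0,0,0,0,1],[0,0,0,0,0],[0,0,0,0,0],[0,0,0,0,0],[0,0,0,0,0],[0,0,0,0,0],[0,0,0,0,0],[0,0,0,0,0]]' 40
python3 -m creep '[[0,0,-0.1,0,0],[0,0,-0.4,0,0],[0,0,-0.5,0,0],[0,0,-0.5,0,0],[0,0,-0.3,0,0],[0,0,-0.2,0,0],[0,0,0,0,0]]'
python3 - <<'E'
from h import *
delta(.645,-.038)
E
```

```text
time: 34.08
tool_pos: [0.4855, -0.0852, 0.0454]
tcp_rot: [2.132, 2.307, 0.001]
wrist_force: [-1.8, -0.5, 6.1]
width: 0.427
grip_force: 40.1
time: 34.95
tool_pos: [0.4854, -0.0852, 0.1451]
tcp_rot: [2.132, 2.307, 0.001]
wrist_force: [0.7, -0.2, 0.3]
width: 0.427
grip_force: 40.2
pos [ 0.4854 -0.0852  0.1451] xang 94.53 go [0.69 3.26 0.  ]
```

```bash
python3 -m creep '[[0.08,0.36,0,0,0],[0.12,0.6,0,0,0],[0.14,0.65,0,0,0],[0.14,0.65,0,0,0],[0.12,0.6,0,0,0],[0.09,0.4,0,0,0],[0,0,0.3,0,0],[0,0,0.3,0,0],[0,0,0,0,0],[0,0,0,0,0]]'
python3 - <<'E'
from h import *
p=chk(dict(post_red=(.645,-.038)),"w7")
print(bb(p,.645,-.038,.058,.03,.03).round())
delta(.645,-.038,.0454)
E
```

```text
time: 36.2
tool_pos: [0.6442, -0.0381, 0.1144]
tcp_rot: [-2.132, -2.306, 0.001]
wrist_force: [0.4, -0.0, -1.2]
width: 0.43
grip_force: 40.3
post_red [271. 206. 364. 274.] (array([ 0.64296769, -0.03765392]), np.float64(5.557762347590163))
[274. 206. 367. 295.]
pos [ 0.645  -0.0382  0.1155] xang 94.5 go [ 0.  -0.   1.4]
```

View pics/w7.png

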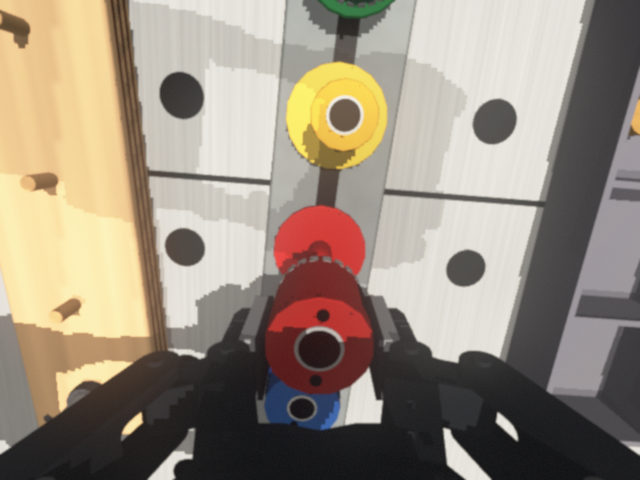

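The red saw (320,335) is held over its disc (319,245). I shift tool y by −0.03 and lower it.

```bash
python3 -m creep '[[0,-0.03,0.2,0,0],[0,0,0.35,0,0],[0,0,0.35,0,0],[0,0,0.25,0,0],[0,0,0.13,0,0],[0,0,0.05,0,0],[0,0,0.03,0,0],[0,0,0,0,0]]'; python3 -m creep '[[0,0,0.02,0,0],[0,0,0,0,0]]';python3 -m creep '[[0,0,0.02,0,0],[0,0,0,0,0]]'
```

```text
time: 37.3
tool_pos: [0.6439, -0.038, 0.0473]
tcp_rot: [2.131, 2.307, 0.001]
wrist_force: [1.1, 0.1, -0.5]
width: 0.429
grip_force: 40.3
time: 37.55
tool_pos: [0.6436, -0.038, 0.046]
tcp_rot: [2.132, 2.307, 0.0]
wrist_force: [-0.4, 0.4, -0.4]
width: 0.425
grip_force: 40.3
time: 37.8
tool_pos: [0.6437, -0.038, 0.0454]
tcp_rot: [2.132, 2.307, 0.0]
wrist_force: [-1.6, 0.5, 2.7]
width: 0.429
grip_force: 40.6
```

Contact. I release, lift, and back off toward the robot's right so the cameras have a clear view.

```bash
python3 -m creep '[[0,0,0.01,0,0],[0,0,0,0,0.55],[0,0,0,0,1],[0,0,0,0,1],[0,0,0,0,1],[0,0,-0.3,0,1],[0,0,-0.6,0,1],[0,0,-0.8,0,1],[0,0,-0.8,0,1],[0,-0.5,-0.5,0,1],[0,-0.7,0,0,1],[-0.4,-0.7,0,0,1],[-0.7,-0.7,0,0,1],[-0.7,-0.5,0,0,1],[-0.7,0,0,0,1],[-0.7,0,0,0,1],[-0.7,0,0,0,1],[-0.5,0,0,0,1],[0,0,0,0,1],[0,0,0,0,1]]'
python3 - <<'E'
from h import *
ps={c:bot.read_camera(c) for c in("side","top")}
for c,p in ps.items():
  for n,g in dict(saw_green=(.652,.121),saw_yellow=(.649,.04),saw_red=(.644,-.038),saw_blue=(.64,-.119),saw_black=(.637,-.2)).items():
    m=find(p,n,proj(p,[*g,.052]));print(c,n,None if m is None else fit([(p,m)],D[n[4:]],.03,.074,g))
s=ps["side"]["pixels"][120:320,160:420,::-1];t=ps["top"]["pixels"][100:300,60:500,::-1]
cv2.imwrite("pics/f1.png",cv2.resize(s,None,fx=3,fy=3,interpolation=2));cv2.imwrite("pics/f2.png",cv2.resize(t,None,fx=1.8,fy=1.8,interpolation=2))
E
```

```text
time: 40.3
tool_pos: [0.5062, -0.2689, 0.1944]
tcp_rot: [-2.132, -2.307, -0.001]
wrist_force: [-0.3, -0.4, -0.3]
width: 1.002
grip_force: 0.0
side saw_green (array([0.65030397, 0.12387853]), np.float64(1.1323131107519089))
side saw_yellow (array([0.64597899, 0.0422985 ]), np.float64(0.4759792001397827))
side saw_red (array([ 0.64294099, -0.03093644]), np.float64(1.361170145905163))
side saw_blue (array([ 0.64252065, -0.1213668 ]), np.float64(0.13138627070675568))
side saw_black (array([ 0.63710182, -0.19829305]), np.float64(0.14597856536369136))
top saw_green (array([0.65281562, 0.12240023]), np.float64(1.2650362915287445))
top saw_yellow (array([0.64129717, 0.0379283 ]), np.float64(1.6509426876627131))
top saw_red (array([ 0.64469958, -0.03868792]), np.float64(0.8933614235212346))
top saw_blue (array([ 0.63691386, -0.11669436]), np.float64(1.5949766602456776))
top saw_black (array([ 0.63614905, -0.20096424]), np.float64(0.6424711744491489))
```

View pics/f1.png

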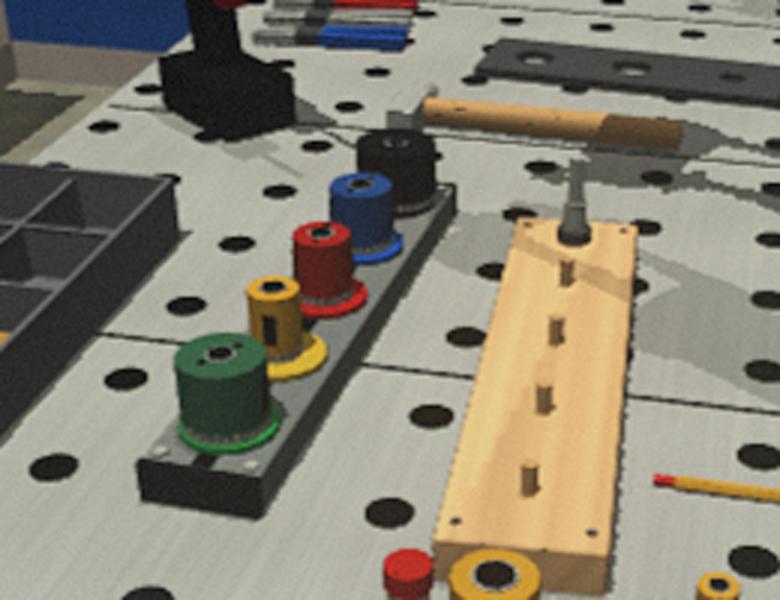

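View pics/f2.png

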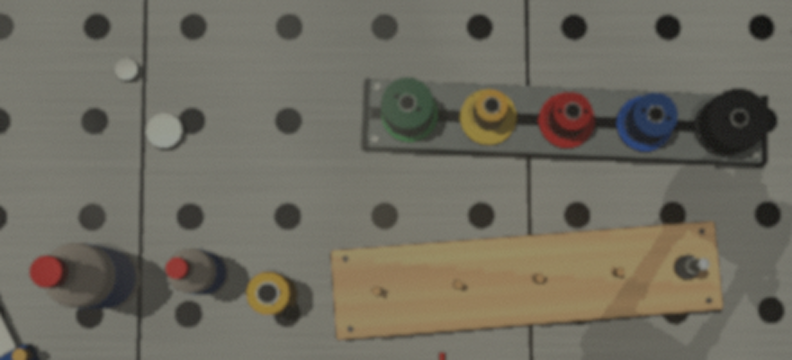

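All four saws sit upright and flat on discs of their own colour: in the side crop, green (222,390), yellow (275,315), red (322,262) and blue (362,215). The black saw and both bottles haven't moved, and the carrier is empty.

```bash
python3 -c "
from workcell import bot
print(bot.finish_job())"
```

```text
the job is handed in; nothing more can be done
None
```

The job is handed in at about 40 s of the 96 s: the green, yellow, red and blue saws sit flat on their own spigots and are let go, and the black saw and oil bottle were left where they stood.

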